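# Hang the second spanner on the pegboard hook

### The job

Take the spanner that stands in the wooden tool block and hang it by its ring on the pegboard hook that already carries the other spanner, in front of that one. Slide it gently back along the hook, pushing the first one ahead of it, until you feel both come up firmly against the rubber buffer, then let go, leaving them hanging close together. Do not shove hard, lift the hook out of its hole, knock the first spanner off or disturb anything else.

Things in the scene. Friction and masses are not known exactly. Their poses are not given: they have to be found in the camera images.
- spanner_ring (a point): The spanner to hang: stubby steel combination spanner, 150 mm long, 0.2-0.3 kg, standing ring up in the block. Point: centre of its ring (33 mm outside, hole 22, 12 thick). x through the hole, y across, z from jaw to ring. Ring top 16.5 mm above the point, jaw end (46 mm wide) 134 below, shank 16.5 wide. Gripped by the ring's flanks (y), the hole stays free.
- hung_spanner_ring (a point): The spanner already on the hook: same kind but smaller, 130 mm long. Point: centre of its ring (29 mm outside, hole 19, 11 thick), hanging on the wire 28 to 40 mm off the board; axes as above. It slides easily. Behind it a tight black rubber buffer (20 mm across, 8 long) sits on the wire, its front face 8 to 22 mm off the board: where is not measured, so feel for it.
- hook: The hook that carries it: steel wire 5 mm thick in a pegboard hole. Origin: on the wire's axis at the board's front face. The wire runs level along -x (away from the board) for 70 mm, then turns up; the tip ends 82 mm out, 14.5 mm above the axis. z up, y along the board. At rest on the wire the 22 mm ring's centre is 8.5 mm below the axis, the 19 mm ring's 7 mm.
- hook_wire (a joint): How far that hook is tilted up in its hole (rad): 0 seated, positive when the tip is lifted. A light spring fit holds it: 2 to 3 N up at the tip starts to lift it, and by 0.12 rad it has come out.
- board: Cream pegboard, 336 mm wide, upright on a wooden stand, fixed. Origin: on the bench under the middle of its front face, the plane x = 0 of its frame; hooks stick out along -x. Its top edge is 302 mm above the bench, 32 mm above the wires. Three like hooks stand in one row 270 mm up, 102 mm apart.
- block: Wooden tool block, fixed, 160 mm long (x) by 75 by 62 mm high, origin under its centre. The spanner's slot is at x = -50, y = 4 mm, 13 by 52 mm and 50 mm deep, so the spanner has a little play and draws straight up.
- spare_hook: An empty hook of the same shape in the same row. Leave it empty. Origin and axes as for the other hook.
- scraper: Bystander: paint scraper with wooden handle, 163 mm long, hanging by a steel ring from the third hook. Origin under its blade's edge.
- punch: Bystander: dark steel punch 13 mm thick, 105 mm long, standing in the block's round hole at x = 50 mm. Origin under its foot.
- tin: Bystander: round tin, 74 mm across, 100 mm high, on the bench. Origin under its centre.
- screwdriver: Bystander: screwdriver lying on the bench, about 200 mm long. Origin under it.
Not all that is in view belongs to the job. What is shaped like the part that bears spanner_ring but green or red is not meant. Leave any turquoise look-alike of the part that bears hung_spanner_ring alone.

How it is judged:
On the way, in this order (a step that is already met when the one before it is completed fails the run):
1. the spanner is lifted out of the block (height (world z) of spanner_ring above 0.215 m), for 0.1 s.
2. its ring is over the hook's wire, behind the turned-up tip (x of spanner_ring in the frame of hook between -0.073 and -0.024 m and y of spanner_ring in the frame of hook between -0.01 and 0.01 m and z of spanner_ring in the frame of hook between -0.014 and 0.01 m), for 0.1 s.
3. it presses the first spanner against the buffer: over 2 N between the two (contact force between spanner and hung_spanner above 2 N and x of spanner_ring in the frame of hook between -0.0435 and -0.022 m), for 0.05 s.
At the end, for the whole second after the job is handed in: Both spanners hang at rest by their rings on the same seated hook, upright within 0.2 rad, the second in front of the first with at most 4 mm between their rings, pushed back to the buffer (first ring's centre within 30 mm, the second's within 43.5 mm of the board) (x of spanner_ring in the frame of hung_spanner_ring between -0.0155 and -0.009 m and y of spanner_ring in the frame of hook between -0.008 and 0.008 m and z of spanner_ring in the frame of hook between -0.0125 and -0.005 m and x of spanner_ring in the frame of hook between -0.0435 and -0.022 m and x of hung_spanner_ring in the frame of hook between -0.03 and -0.011 m and y of hung_spanner_ring in the frame of hook between -0.008 and 0.008 m and z of hung_spanner_ring in the frame of hook between -0.0105 and -0.0035 m and angle between each of spanner_ring, hung_spanner_ring's own z axis and vertical below 0.2 rad and value of joint hook_wire below 0.04 rad and linear speed of each of spanner, hung_spanner below 0.02 m/s); the robot touches nothing.
It fails at once if the hook is lifted out of its hole (0.12 rad) (value of joint hook_wire above 0.12 rad).
It fails at once if shoved hard: more than 15 N between the spanners, or 22 N in all on the hook and its buffer (contact force between spanner and hung_spanner above 15 N or contact force between hook and anything else above 22 N).
It fails at once if the first spanner is knocked off its hook, or the second is dropped (z of hung_spanner_ring in the frame of hook below -0.02 m or height (world z) of spanner_ring below 0.11 m).
It fails at once if a bystander is disturbed (20 mm) (distance of any of scraper, punch, tin, screwdriver from where it was at the start of the episode above 0.02 m).
It also fails if it takes over 64 s, if anything falls off the work surface, if the arm or the gripper's body presses on something with over 40 N, if the wrist force passes 120 N, or if a joint passes its speed limit or range.

### The arm

A 6-joint arm with a two-finger parallel gripper is mounted at the origin on the work surface. World frame = base frame: x ahead of the robot, y to its left, z up, the work surface at z = 0. Lengths are in m, angles in rad, forces in N, time in s.
With the tool pointing down it reaches from about 0.225 to 0.875 m from the base axis. Payload 3.4 kg.
Tool frame: the origin (TCP) lies at the very end of the fingers, on their centre line; the grasp point (between the pads) lies 19 mm behind it; z points along the fingers, y is the line along which they close (so a half turn about z gives the same grasp; the last joint's range is limited). The gripper opens to 85 mm and grips with 20 to 120 N. Pads are 22 mm wide; open, the fingers measure 114 mm over their backs; the gripper's body (76 mm by 85 mm) begins 54 mm behind the grasp point. The pads swing forward as they close: fully open they stand 13 mm farther back than shut.
Start: joints at [1.159, 0.276, 1.505, -0, 1.361, -0.121], TCP at [0.165, 0.551, 0.231] pointing down, gripper open.
Joint ranges: [-2.89, 2.89], [-0.75, 2.08], [0.22, 2.7], [-1.18, 4.32], [0.11, 2.71], [-2.7, 2.7]. Speed limits (rad/s): [2.57, 2.57, 3.14, 3.14, 3.14, 3.14].

### API

Orientations are given as a unit quaternion [w, x, y, z].
In Python, from rig import get_state, optics, sign_off gives the robot as it stands.
- The arm moves only by the tool send_rows, never from a script. Its argument "increments" is a list of rows, each an object with "gripper": the gripper's target within -1 to 1 (shut at 1, half-way at 0, fully open at -1); "linear": the shift along the world's x, y, z in m, a list of three; "delta_rot": the turn, a rotation vector about the world's x, y, z in rad, a list of three. In form: [{"gripper": gripper, "linear": [dx, dy, dz], "delta_rot": [rx, ry, rz]}, ...]. A call has 1 to 8 rows; each row is the pose to reach, as a shift and turn from the pose commanded when the call began; what a row does not reach only later rows make up. A row lasts 1/10 s, in which the tool goes at most 50 mm and 8.59 degrees, less where a joint would pass 70% of its speed; a pose out of reach is approached as far as the arm can. A call with a gripper value outside its range is refused whole. The fingers move at their own pace and stop on an object; "newtons" is the grip in N (left out, the last holds). Time passes only in rows, so rows that repeat a pose let the fingers close. It gives the time, the measured TCP pose, the force, the opening and the grip force at its end, in the units of the state.
- get_state(): the state, without advancing time (a new reading comes with each control period).
- optics.get_image(name): name is "side" or "top"; returns a dict with "pixels" (400x640x3 uint8, blue, green, red), "K" (3x3 intrinsics, pixels), "rvec" (rotation vector, rad) and "tvec" (3), from world to camera coordinates, as OpenCV has them. Camera axes: x right, y down, z forward; pixel columns grow to the right and rows downward; lengths in m; the calibration is good to about 2 mm. A picture is of the moment at which its call begins. There is no depth.
- sign_off(): hands the job in; it is judged then, once.
The state is a dict: "clock": time; "qpos": joint angles; "qd": joint speeds; "effort": joint torques, N m; "position": TCP position; "ee_rot": TCP orientation; "contact_force": force on the tool from outside, world axes, zero at the start; "moment": the same for the moment, N m; "width": finger opening in m; "gripper_force": force on a finger pad.
Only numpy, scipy, OpenCV 4.12 (cv2) and the standard library are available. Lean on these libraries where they do the work, as an engineer would, in place of code of your own. Each camera call takes 0.05 s, during which the arm holds its last target. There are 200 camera calls.

## Working session

There is one attempt and no reset: what is moved stays moved. The work goes in short steps, Python scripts to look and compute and a tool call to move; the robot and the scene stay as the last step left them, time stands still between calls to the robot, and variables do not carry over. Pictures are saved under pics/ and viewed, at most 10 in all, crops included, and the job is handed in when it is done.

Besides the shell and the picture viewer there is one more tool, called after "Request:" as name(argument=value, ...), one argument or row to a line, values as JSON. send_rows: Moves the arm, as the interface text tells. Its arguments: {"type":"object","properties":{"increments":{"type":"array"},"newtons":{"type":"number"}},"required":["increments"]}

```bash
mkdir -p pics; cat > h.py <<'E'
import numpy as np, cv2
from rig import get_state, optics, sign_off
def grab(n,f):
    d=optics.get_image(n); cv2.imwrite('pics/'+f,d['pixels']); np.savez('pics/'+f[:-4]+'.npz',**{k:np.array(d[k]) for k in d}); return d
def crop(f,x0,y0,x1,y1,s,out):
    im=cv2.imread('pics/'+f)[y0:y1,x0:x1]; cv2.imwrite('pics/'+out,cv2.resize(im,None,fx=s,fy=s,interpolation=cv2.INTER_CUBIC))
def ray(f,uv):
    d=np.load('pics/'+f[:-4]+'.npz'); R=cv2.Rodrigues(d['rvec'])[0]; t=d['tvec'].reshape(3)
    c=-R.T@t; v=R.T@np.linalg.inv(d['K'])@np.array([*uv,1.]); return c,v/np.linalg.norm(v)
def plane(f,uv,ax,val):
    c,v=ray(f,uv); return c+v*(val-c[ax])/v[ax]
def tri(f1,a,f2,b):
    c1,v1=ray(f1,a);c2,v2=ray(f2,b)
    s=np.linalg.lstsq(np.c_[v1,-v2],c2-c1,rcond=None)[0]
    p,q=c1+s[0]*v1,c2+s[1]*v2; return (p+q)/2,np.linalg.norm(p-q)
def proj(f,P):
    d=np.load('pics/'+f[:-4]+'.npz'); return cv2.projectPoints(np.array(P,float).reshape(-1,3),d['rvec'],d['tvec'],d['K'],None)[0].reshape(-1,2)
E
python3 - <<'E'
from h import *
for n in('side','top'):
    d=grab(n,n+'0.png'); c,v=ray(n+'0.png',(320,200)); print(n,c,v,d['K'][0])
print(get_state())
cv2.imwrite('pics/both.png',np.vstack([cv2.imread('pics/side0.png'),cv2.imread('pics/top0.png')])[:, :])
E
```

```text
side [ 0.47177122 -0.5571307   0.70441909] [ 0.18021052  0.66509881 -0.72468458] [379.02979621   0.         315.9055148 ]
top [ 0.45136482 -0.05403221  1.01847317] [ 0.16962076 -0.01886295 -0.98532887] [458.50419989   0.         315.65007537]
{'clock': 0.1, 'qpos': array([ 1.15897659e+00,  2.76571312e-01,  1.50597433e+00, -3.72519103e-05,
        1.36072987e+00, -1.20968042e-01]), 'qd': array([ 0.00062399, -0.00069496, -0.00232945, -0.0007534 , -0.00349877,
        0.00200186]), 'effort': array([ 2.68076794e-03, -4.17703414e+01, -2.46404940e+01, -2.31054964e-04,
        5.82115666e-03,  6.28306665e-06]), 'position': array([0.16470559, 0.55042283, 0.2305165 ]), 'ee_rot': array([-2.03939725e-04,  1.44909885e-01,  9.89444499e-01, -8.16546311e-04]), 'contact_force': array([-0.10712422,  0.10977465, -0.40273695]), 'moment': array([ 0.05201461,  0.01221023, -0.02244568]), 'gripper_force': 0.0, 'width': 0.08533598694573148}
```

View pics/side0.png

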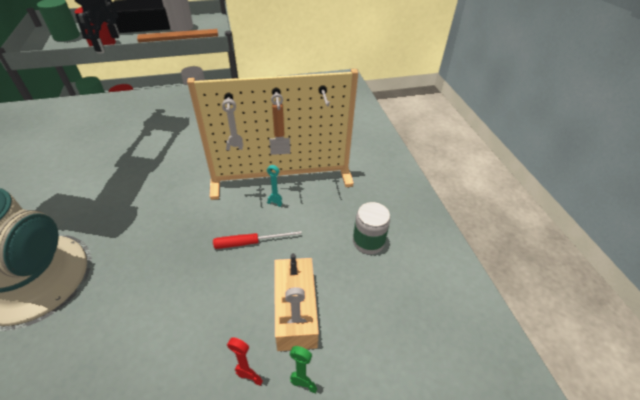

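View pics/top0.png

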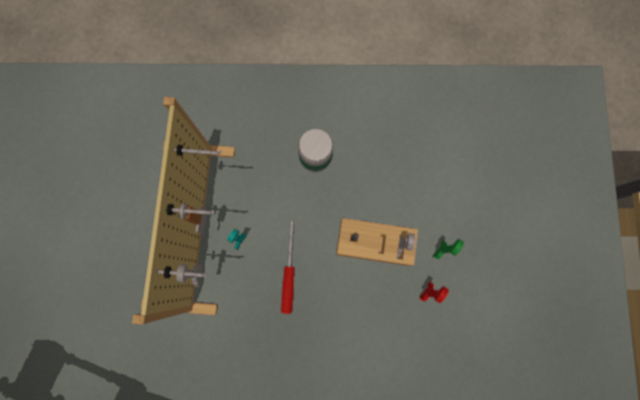

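Candidates for the spanner to hang:
- steel one in the block: side (294,292), top (406,243)
- red one: side (240,358)
- green one: side (301,367)
- turquoise one: side (273,185)

I choose the steel one in the block. The hung spanner is steel, on the left hook at side (229,105), top (180,272). The scraper is on the middle hook and the spare hook is on the right. Next I check these in close crops.

```bash
python3 - <<'E'
from h import *
crop('side0.png',190,70,290,150,4,'a.png');crop('side0.png',255,250,335,350,4,'b.png')
crop('top0.png',130,235,230,315,4,'c.png');crop('top0.png',330,205,430,285,4,'d.png')
r=lambda f,h=400:cv2.copyMakeBorder(cv2.imread('pics/'+f),0,0,0,0,0)
def pad(f,w=400,h=300):
    im=cv2.imread('pics/'+f); im=cv2.resize(im,None,fx=min(w/im.shape[1],h/im.shape[0]),fy=min(w/im.shape[1],h/im.shape[0])); o=np.zeros((h,w,3),np.uint8); o[:im.shape[0],:im.shape[1]]=im; return o
cv2.imwrite('pics/e.png',np.vstack([np.hstack([pad('a.png'),pad('b.png')]),np.hstack([pad('c.png'),pad('d.png')])]))
E
```

```text
(no output)
```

View pics/e.png

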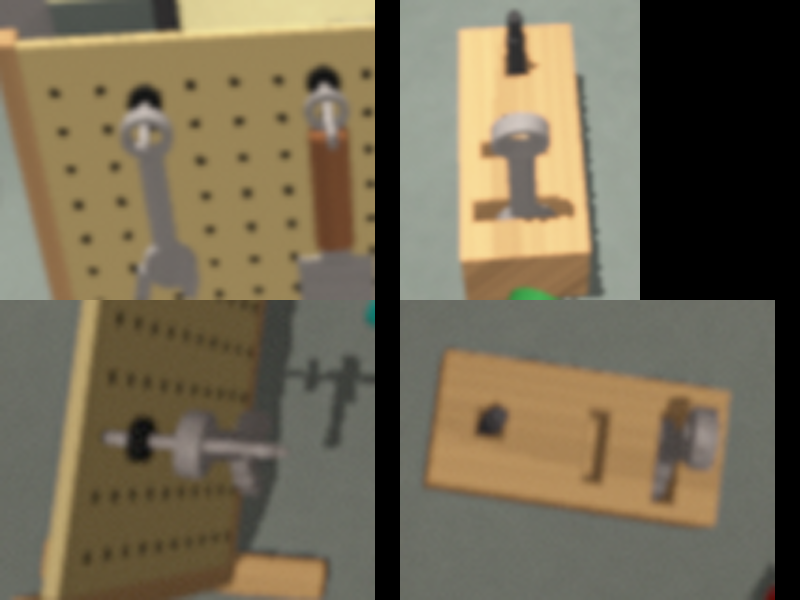

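The crops confirm it: a steel spanner stands ring-up in the block, ring centre at top (411,242), side (295,294). The left hook carries the hung steel spanner with a black buffer behind it; its wire runs in the top view from (160,272) to the tip at (205.5,275).

```bash
python3 - <<'E'
from h import *
t='top0.png';s='side0.png'
C=np.array([plane(t,p,2,.062) for p in[(342.8,218.3),(418.3,229.5),(414,265),(337.2,254.3)]])
o=C.mean(0); bx=(C[0]+C[3]-C[1]-C[2])[:2]; by=(C[0]+C[1]-C[2]-C[3])[:2]
print('block',o,np.linalg.norm(bx)/2,np.linalg.norm(by)/2,'ang',np.arctan2(bx[1],bx[0]),np.arctan2(by[1],by[0]))
a=np.arctan2(bx[1],bx[0]);R=np.array([[np.cos(a),-np.sin(a)],[np.sin(a),np.cos(a)]])
print('slot',o[:2]+R@[-.05,.004],o[:2]+R@[-.05,-.004])
print('ring top',plane(t,(410.8,241.8),2,.1625),'tri',tri(t,(410.8,241.8),s,(295.3,292)))
print('punch',plane(t,(353.5,236),2,.117))
r=plane(t,(159.5,271.8),2,.27);tp=plane(t,(205.5,275.3),2,.2845)
print('root',r,'tip',tp,np.linalg.norm((tp-r)[:2]),'dir',np.arctan2(*(r-tp)[[1,0]]))
for q in[((168,100),(356,71)),((136,320),(192,80))]: print('board corner',tri(t,q[0],s,q[1]))
for q in[(180,150.5),(170,210.5),(160,272)]: print('buf?',plane(t,q,2,.27))
for q in[(218,152.5),(213,212.5),(205.5,275.3)]: print('tip',plane(t,q,2,.2845))
print('hungring',plane(t,((195)/3.75+130,143/3.75+235),2,.2775))
E
```

```text
block [ 0.52797423 -0.19340722  0.062     ] 0.16029529203881818 0.07556981017275917 ang 1.4284526258617916 -0.15973696381199215
slot [ 0.51692151 -0.24233407] [ 0.5248406  -0.24346898]
ring top [ 0.51969422 -0.24007502  0.1625    ] tri (array([ 0.5208662 , -0.24239498,  0.15187054]), np.float64(0.0006449258856585421))
punch [ 0.53466718 -0.13720456  0.117     ]
root [0.46257129 0.19010338 0.27      ] tip [0.45690435 0.1127386  0.2845    ] 0.07757205387175477 dir 1.497677315983525
board corner (array([0.74341733, 0.18314527, 0.29654522]), np.float64(0.0008515797826262416))
board corner (array([0.39046211, 0.2130296 , 0.29686675]), np.float64(0.0018948529789653214))
buf? [0.66431921 0.16703186 0.27      ]
buf? [0.56228533 0.17847044 0.27      ]
buf? [0.46225323 0.18928364 0.27      ]
tip [0.656953   0.10007612 0.2845    ]
tip [0.55697103 0.10462164 0.2845    ]
tip [0.45690435 0.1127386  0.2845    ]
hungring [0.46036342 0.15181319 0.2775    ]
```

Request:
send_rows(
  increments=[
    {"gripper": -1,"linear": [0,0,0.05],"delta_rot": [0,0,0]},
    {"gripper": -1,"linear": [0,0,0.1],"delta_rot": [0,0,0]},
    {"gripper": -1,"linear": [0,0,0.15],"delta_rot": [0,0,-0.1]},
    {"gripper": -1,"linear": [0.0,0,0.2],"delta_rot": [0,0,-0.2]},
    {"gripper": -1,"linear": [0.02,-0.045,0.2],"delta_rot": [0,0,-0.3]},
    {"gripper": -1,"linear": [0.04,-0.09,0.2],"delta_rot": [0,0,-0.4]},
    {"gripper": -1,"linear": [0.06,-0.135,0.2],"delta_rot": [0,0,-0.5]},
    {"gripper": -1,"linear": [0.08,-0.18,0.2],"delta_rot": [0,0,-0.6]},
  ],
  newtons=60,
)

```text
clock: 0.9
position: [0.2451, 0.3691, 0.431]
ee_rot: [0.0, 0.432, 0.902, -0.0]
contact_force: [0.6, 0.4, -0.2]
width: 0.0851
gripper_force: 0.0
```

Request:
send_rows(
  increments=[
    {"gripper": -1,"linear": [0.02,-0.045,0],"delta_rot": [0,0,-0.1]},
    {"gripper": -1,"linear": [0.04,-0.09,0],"delta_rot": [0,0,-0.2]},
    {"gripper": -1,"linear": [0.06,-0.135,0],"delta_rot": [0,0,-0.3]},
    {"gripper": -1,"linear": [0.08,-0.18,0],"delta_rot": [0,0,-0.4]},
    {"gripper": -1,"linear": [0.1,-0.225,0],"delta_rot": [0,0,-0.5]},
    {"gripper": -1,"linear": [0.12,-0.27,0],"delta_rot": [0,0,-0.6]},
    {"gripper": -1,"linear": [0.14,-0.315,0],"delta_rot": [0,0,-0.7]},
    {"gripper": -1,"linear": [0.16,-0.36,0],"delta_rot": [0,0,-0.82]},
  ],
)

```text
clock: 1.7
position: [0.405, 0.0089, 0.4312]
ee_rot: [-0.0, 0.756, 0.654, 0.0]
contact_force: [0.5, 0.4, -0.7]
width: 0.0853
gripper_force: 0.0
```

Request:
send_rows(
  increments=[
    {"gripper": -1,"linear": [0.02,-0.045,-0.0],"delta_rot": [0,0,0]},
    {"gripper": -1,"linear": [0.04,-0.09,-0.01],"delta_rot": [0,0,0]},
    {"gripper": -1,"linear": [0.06,-0.13,-0.03],"delta_rot": [0,0,0]},
    {"gripper": -1,"linear": [0.08,-0.17,-0.05],"delta_rot": [0,0,0]},
    {"gripper": -1,"linear": [0.1,-0.21,-0.07],"delta_rot": [0,0,0]},
    {"gripper": -1,"linear": [0.114,-0.25,-0.1],"delta_rot": [0,0,0]},
    {"gripper": -1,"linear": [0.114,-0.25,-0.14],"delta_rot": [0,0,0]},
    {"gripper": -1,"linear": [0.114,-0.25,-0.18],"delta_rot": [0,0,0]},
  ],
)

```text
clock: 2.5
position: [0.5189, -0.2407, 0.2489]
ee_rot: [-0.0, 0.756, 0.655, -0.0]
contact_force: [0.6, -0.1, -0.7]
width: 0.0854
gripper_force: 0.0
```

```bash
python3 - <<'E'
from h import *
grab('side','s1.png'); crop('s1.png',215,220,375,340,5,'s1c.png'); p=get_state()['position']; print(p,proj('s1.png',[p,[.519,-.241,.146]]))
E
```

```text
[ 0.51456232 -0.23736908  0.24140803] [[288.91379945 258.44914117]
 [293.90267665 293.36481495]]
```

View pics/s1c.png

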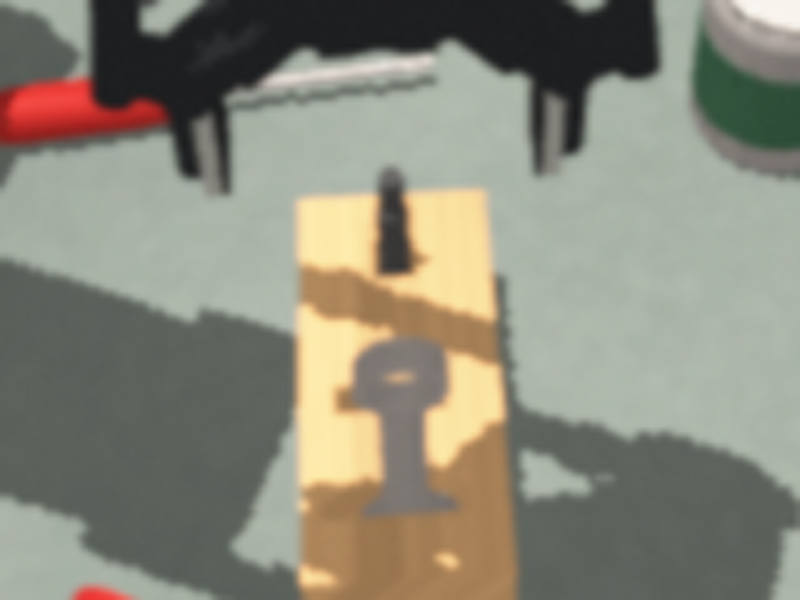

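```bash
python3 - <<'E'
from h import *
for i in range(3): s=get_state(); print(s['clock'],s['position'],s['qd'].round(3),s['qpos'])
print(proj('s1.png',[[.519,-.241,.249],[.519,-.241,.262],[.5206,-.2425,.146]]))
E
```

```text
2.55 [ 0.51456232 -0.23736908  0.24140803] [ 0.015 -0.008 -0.039  0.002  0.199  0.001] [-5.55057756e-01  2.66831527e-01  1.49275674e+00  1.04601999e-04
  1.39823721e+00 -4.13627411e-01]
2.55 [ 0.51456232 -0.23736908  0.24140803] [ 0.015 -0.008 -0.039  0.002  0.199  0.001] [-5.55057756e-01  2.66831527e-01  1.49275674e+00  1.04601999e-04
  1.39823721e+00 -4.13627411e-01]
2.55 [ 0.51456232 -0.23736908  0.24140803] [ 0.015 -0.008 -0.039  0.002  0.199  0.001] [-5.55057756e-01  2.66831527e-01  1.49275674e+00  1.04601999e-04
  1.39823721e+00 -4.13627411e-01]
[[292.21564582 256.9043184 ]
 [291.96985545 251.59224062]
 [295.03525861 293.97479447]]
```

Request:
send_rows(
  increments=[
    {"gripper": -1,"linear": [0.001,-0.001,-0.03],"delta_rot": [0,0,0]},
    {"gripper": -1,"linear": [0.001,-0.001,-0.04],"delta_rot": [0,0,0]},
    {"gripper": -1,"linear": [0.001,-0.001,-0.04],"delta_rot": [0,0,0]},
  ],
)

```text
clock: 2.85
position: [0.5192, -0.2395, 0.2105]
ee_rot: [-0.001, 0.755, 0.656, -0.0]
contact_force: [0.6, 0.9, 0.6]
width: 0.0856
gripper_force: 0.0
```

```bash
python3 - <<'E'
from h import *
s=get_state(); print(s['clock'],s['position'],s['qd'].round(3),s['contact_force'])
E
```

```text
2.85 [ 0.51922134 -0.23953814  0.21053466] [ 0.002 -0.026 -0.052  0.     0.011  0.   ] [0.6319239  0.92140431 0.56253881]
```

Request:
send_rows(
  increments=[
    {"gripper": -1,"linear": [0,-0.0005,-0.03],"delta_rot": [0,0,0]},
    {"gripper": -1,"linear": [0,-0.0005,-0.06],"delta_rot": [0,0,0]},
    {"gripper": -1,"linear": [0,-0.0005,-0.081],"delta_rot": [0,0,0]},
    {"gripper": -1,"linear": [0,-0.0005,-0.081],"delta_rot": [0,0,0]},
    {"gripper": 0,"linear": [0,-0.0005,-0.081],"delta_rot": [0,0,0]},
    {"gripper": 1,"linear": [0,-0.0005,-0.081],"delta_rot": [0,0,0]},
    {"gripper": 1,"linear": [0,-0.0005,-0.081],"delta_rot": [0,0,0]},
    {"gripper": 1,"linear": [0,-0.0005,-0.081],"delta_rot": [0,0,0]},
  ],
  newtons=60,
)

```text
clock: 3.65
position: [0.5207, -0.2411, 0.1318]
ee_rot: [0.001, 0.755, 0.656, 0.0]
contact_force: [-0.8, 0.2, 4.8]
width: 0.0302
gripper_force: 58.9
```

Request:
send_rows(
  increments=[
    {"gripper": 1,"linear": [0,0,0],"delta_rot": [0,0,0]},
    {"gripper": 1,"linear": [0,0,0],"delta_rot": [0,0,0]},
    {"gripper": 1,"linear": [0,0,0],"delta_rot": [0,0,0]},
    {"gripper": 1,"linear": [0,0,0],"delta_rot": [0,0,0]},
  ],
)

```text
clock: 4.05
position: [0.5206, -0.2411, 0.1318]
ee_rot: [0.001, 0.755, 0.656, 0.0]
contact_force: [-0.2, -0.7, 6.2]
width: 0.0301
gripper_force: 59.0
```

Request:
send_rows(
  increments=[
    {"gripper": -0.2,"linear": [0,0,0],"delta_rot": [0,0,0]},
    {"gripper": -0.2,"linear": [0,0,0],"delta_rot": [0,0,0]},
    {"gripper": -0.2,"linear": [0,-0.001,-0.006],"delta_rot": [0,0,0]},
    {"gripper": -0.2,"linear": [0,-0.001,-0.006],"delta_rot": [0,0,0]},
    {"gripper": 1,"linear": [0,-0.001,-0.006],"delta_rot": [0,0,0]},
    {"gripper": 1,"linear": [0,-0.001,-0.006],"delta_rot": [0,0,0]},
    {"gripper": 1,"linear": [0,-0.001,-0.006],"delta_rot": [0,0,0]},
    {"gripper": 1,"linear": [0,-0.001,-0.006],"delta_rot": [0,0,0]},
  ],
)

```text
clock: 4.85
position: [0.5198, -0.2416, 0.1242]
ee_rot: [-0.0, 0.755, 0.656, 0.0]
contact_force: [0.2, 0.9, -1.4]
width: 0.0306
gripper_force: 59.2
```

```bash
python3 - <<'E'
from h import *
s=get_state(); print(s['clock'],s['position'],s['contact_force'],s['moment'],s['width'],s['gripper_force'])
grab('side','s2.png'); crop('s2.png',235,220,355,310,6,'s2c.png')
E
```

```text
4.85 [ 0.51983524 -0.24157779  0.12424058] [ 0.17719378  0.93886821 -1.3781341 ] [-0.00223103  0.00100701 -0.02689603] 0.030642668949373276 59.24550386611372
```

View pics/s2c.png

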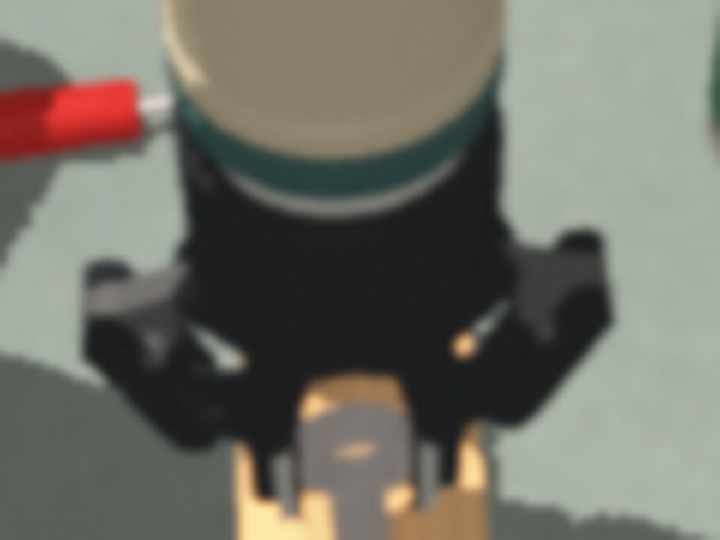

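Request:
send_rows(
  increments=[
    {"gripper": 1,"linear": [0,0,0.02],"delta_rot": [0,0,0]},
    {"gripper": 1,"linear": [0,0,0.04],"delta_rot": [0,0,0]},
    {"gripper": 1,"linear": [0,0,0.065],"delta_rot": [0,0,0]},
    {"gripper": 1,"linear": [0,0,0.095],"delta_rot": [0,0,0]},
    {"gripper": 1,"linear": [0,0,0.13],"delta_rot": [0,0,0]},
    {"gripper": 1,"linear": [0,0,0.15],"delta_rot": [0,0,0]},
    {"gripper": 1,"linear": [0,0,0.16],"delta_rot": [0,0,0]},
    {"gripper": 1,"linear": [0,0,0.16],"delta_rot": [0,0,0]},
  ],
)

```text
clock: 5.7
position: [0.5203, -0.2418, 0.2853]
ee_rot: [0.001, 0.755, 0.656, 0.0]
contact_force: [-0.3, 0.3, -2.7]
width: 0.0307
gripper_force: 59.8
```

```bash
python3 - <<'E'
import numpy as np
# 2D clearance: wire polyline, ring sections (hole r 11, half thick 6)
W=np.array([[0,0],[-70,0],[-82,14.5]],float)
pts=np.vstack([np.linspace(W[i],W[i+1],200) for i in(0,1)])
def clr(x,z,th):
    u=pts-[x,z]; c,s=np.cos(th),np.sin(th)
    a=u[:,0]*c-u[:,1]*s; b=u[:,0]*s+u[:,1]*c   # ring x' axis=(c,-s): dips toward board
    m=1e9;lo=0
    for sg in(1,-1):
        d=np.hypot(np.maximum(abs(a)-6,0),np.maximum(np.maximum(11-sg*b,sg*b-16.5),0)).min()-2.5
        m=min(m,d)
    return m
for th in(0,.15,.3,.4):
    print(th,[(x,)+max((round(clr(x,z,th),1),z) for z in np.arange(-8,24,.5)) for x in range(-96,-56,4)])
E
```

```text
0 [(-96, np.float64(10.7), np.float64(14.5)), (-92, np.float64(8.2), np.float64(13.5)), (-88, np.float64(6.0), np.float64(12.0)), (-84, np.float64(4.0), np.float64(10.5)), (-80, np.float64(2.2), np.float64(8.5)), (-76, np.float64(1.0), np.float64(7.5)), (-72, np.float64(2.2), np.float64(6.0)), (-68, np.float64(4.0), np.float64(4.5)), (-64, np.float64(6.0), np.float64(2.5)), (-60, np.float64(7.9), np.float64(0.5))]
0.15 [(-96, np.float64(11.1), np.float64(16.5)), (-92, np.float64(8.7), np.float64(15.5)), (-88, np.float64(6.6), np.float64(14.0)), (-84, np.float64(5.2), np.float64(11.5)), (-80, np.float64(3.4), np.float64(9.0)), (-76, np.float64(2.1), np.float64(7.5)), (-72, np.float64(3.4), np.float64(5.5)), (-68, np.float64(5.2), np.float64(3.0)), (-64, np.float64(6.6), np.float64(1.0)), (-60, np.float64(7.5), np.float64(0.0))]
0.3 [(-96, np.float64(11.4), np.float64(19.0)), (-92, np.float64(9.2), np.float64(17.5)), (-88, np.float64(7.4), np.float64(15.5)), (-84, np.float64(6.0), np.float64(12.5)), (-80, np.float64(4.7), np.float64(10.0)), (-76, np.float64(3.4), np.float64(7.5)), (-72, np.float64(4.7), np.float64(4.5)), (-68, np.float64(6.0), np.float64(2.0)), (-64, np.float64(6.2), np.float64(0.5)), (-60, np.float64(6.2), np.float64(0.0))]
0.4 [(-96, np.float64(11.8), np.float64(20.5)), (-92, np.float64(9.3), np.float64(19.0)), (-88, np.float64(7.8), np.float64(16.5)), (-84, np.float64(6.7), np.float64(13.5)), (-80, np.float64(5.5), np.float64(10.5)), (-76, np.float64(4.4), np.float64(7.5)), (-72, np.float64(5.5), np.float64(4.0)), (-68, np.float64(6.3), np.float64(1.5)), (-64, np.float64(5.7), np.float64(0.5)), (-60, np.float64(5.3), np.float64(0.0))]
```

```bash
python3 - <<'E'
from h import *
tip=np.array([.4569,.1127,.2845]); d=np.array([np.cos(1.487),np.sin(1.487),0]); o=tip+.082*d-[0,0,.0145]; print(o)
P=[o,o-.07*d,tip,o-.034*d-[0,0,.007]]
out=[]
for f,(x0,y0,w,h) in(('side0.png',(205,80,50,60)),('top0.png',(150,245,62.5,60))):
    w=int(w);s=8;im=cv2.resize(cv2.imread('pics/'+f)[y0:y0+h,x0:x0+w],None,fx=s,fy=s,interpolation=cv2.INTER_CUBIC)
    q=proj(f,P);print(f,q.round(1))
    for k,c in zip(q,[(255,0,0),(0,255,0),(0,0,255),(255,0,255)]): cv2.circle(im,tuple(int(v) for v in ((k-[x0,y0]+.5)*s-.5)),3,c,-1)
    out.append(im[:, :400])
cv2.imwrite('pics/g.png',np.hstack(out)); print(out[0].shape)
E
```

```text
[0.46376326 0.19441227 0.27      ]
side0.png [[229.3  92.3]
 [228.9 110.4]
 [227.7 107.5]
 [229.6 103.7]]
top0.png [[156.9 271.1]
 [200.1 274.7]
 [205.5 275.3]
 [179.1 272.9]]
(480, 400, 3)
```

View pics/g.png

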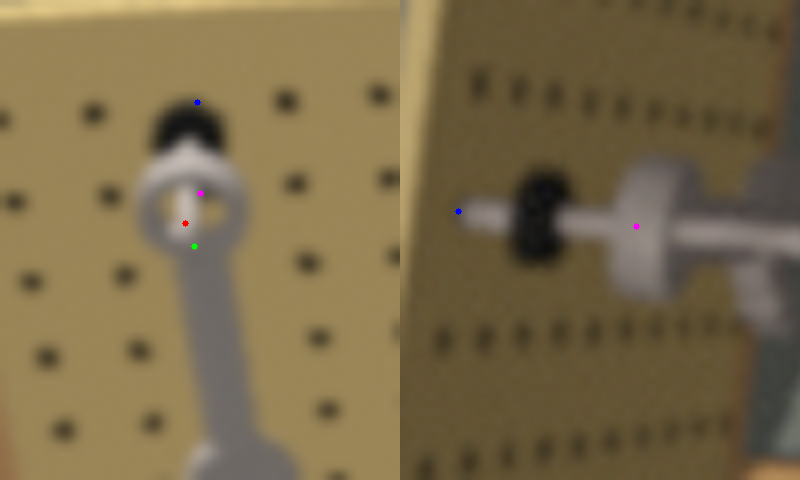

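Request:
send_rows(
  increments=[
    {"gripper": 1,"linear": [-0.006,0.03,0.005],"delta_rot": [0,0,0.02]},
    {"gripper": 1,"linear": [-0.015,0.07,0.01],"delta_rot": [0,0,0.04]},
    {"gripper": 1,"linear": [-0.025,0.115,0.01],"delta_rot": [0,0,0.06]},
    {"gripper": 1,"linear": [-0.035,0.16,0.01],"delta_rot": [0,0,0.06]},
    {"gripper": 1,"linear": [-0.045,0.2,0.01],"delta_rot": [-0.05,0.005,0.06]},
    {"gripper": 1,"linear": [-0.052,0.235,0.01],"delta_rot": [-0.1,0.01,0.06]},
    {"gripper": 1,"linear": [-0.06,0.265,0.005],"delta_rot": [-0.16,0.017,0.06]},
    {"gripper": 1,"linear": [-0.063,0.285,0.0],"delta_rot": [-0.22,0.024,0.06]},
  ],
)

```text
clock: 6.5
position: [0.4549, 0.0453, 0.2828]
ee_rot: [0.075, 0.73, 0.675, -0.082]
contact_force: [0.5, -0.2, -2.0]
width: 0.03
gripper_force: 59.8
```

Request:
send_rows(
  increments=[
    {"gripper": 1,"linear": [-0.002,0.015,-0.005],"delta_rot": [-0.06,0.006,0]},
    {"gripper": 1,"linear": [-0.004,0.028,-0.012],"delta_rot": [-0.1,0.01,0]},
    {"gripper": 1,"linear": [-0.004,0.0335,-0.017],"delta_rot": [-0.128,0.014,0]},
    {"gripper": 1,"linear": [-0.004,0.0335,-0.017],"delta_rot": [-0.128,0.014,0]},
    {"gripper": 1,"linear": [-0.004,0.0335,-0.017],"delta_rot": [-0.128,0.014,0]},
  ],
)

```text
clock: 7.0
position: [0.4523, 0.0768, 0.2662]
ee_rot: [0.116, 0.723, 0.669, -0.13]
contact_force: [-1.3, 0.5, -2.2]
width: 0.0303
gripper_force: 59.8
```

```bash
python3 - <<'E'
from h import *
from scipy.spatial.transform import Rotation as Ro
grab('side','s3.png'); s=get_state(); q=s['ee_rot'];R=Ro.from_quat([*q[1:],q[0]]).as_matrix()
ring=s['position']-.022*R[:,2]; print(s['position'],R.round(3),'ring',ring,s['contact_force'])
o=np.array([.4627,.1944,.27]);d=np.array([np.cos(1.487),np.sin(1.487),0])
P=[ring,o-.07*d,o-.082*d+[0,0,.0145],o-.06*d]; q=proj('s3.png',P);print(q.round(1))
x0,y0,w,h,k=190,70,90,75,8
im=cv2.resize(cv2.imread('pics/s3.png')[y0:y0+h,x0:x0+w],None,fx=k,fy=k,interpolation=cv2.INTER_CUBIC)
for p,c in zip(q,[(255,0,0),(0,255,0),(0,0,255),(255,0,255)]): cv2.circle(im,tuple(int(v) for v in ((p-[x0,y0]+.5)*k-.5)),3,c,-1)
cv2.imwrite('pics/s3c.png',im)
E
```

```text
[0.45259311 0.076472   0.2667416 ] [[ 0.074  0.997 -0.032]
 [ 0.936 -0.08  -0.342]
 [-0.343 -0.005 -0.939]] ring [0.45329368 0.0839876  0.28740618] [ 1.39383423 -0.01134278 -1.5451138 ]
[[226.7 114.5]
 [228.4 110.5]
 [227.2 107.6]
 [228.4 107.7]]
```

View pics/s3c.png

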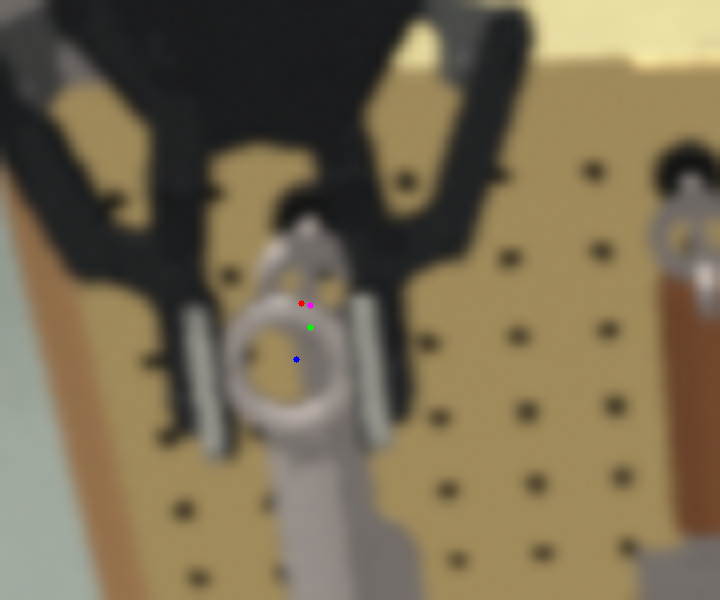

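The picture shows the held ring at crop (287,360), with the hook's ring and buffer behind it. Both held ring and hook sit about 2 mm left of the model in this camera, so they agree with each other. I thread the ring onto the hook now.

Request:
send_rows(
  increments=[
    {"gripper": 1,"linear": [0.001,0.012,0.0015],"delta_rot": [0,0,0]},
    {"gripper": 1,"linear": [0.0015,0.018,0],"delta_rot": [0,0,0]},
    {"gripper": 1,"linear": [0.0018,0.022,-0.002],"delta_rot": [0,0,0]},
    {"gripper": 1,"linear": [0.0022,0.026,-0.005],"delta_rot": [0,0,0]},
    {"gripper": 1,"linear": [0.0025,0.03,-0.008],"delta_rot": [0,0,0]},
    {"gripper": 1,"linear": [0.0025,0.03,-0.008],"delta_rot": [0,0,0]},
  ],
)

```text
clock: 7.65
position: [0.4551, 0.1073, 0.2587]
ee_rot: [0.117, 0.723, 0.668, -0.129]
contact_force: [0.2, -0.3, -2.3]
width: 0.0304
gripper_force: 59.9
```

No contact so far, so I continue.

Request:
send_rows(
  increments=[
    {"gripper": 1,"linear": [0.0002,0.002,-0.0015],"delta_rot": [0,0,0]},
    {"gripper": 1,"linear": [0.0003,0.004,-0.003],"delta_rot": [0,0,0]},
    {"gripper": 1,"linear": [0.0005,0.006,-0.0045],"delta_rot": [0,0,0]},
    {"gripper": 1,"linear": [0.0007,0.008,-0.006],"delta_rot": [0,0,0]},
    {"gripper": 1,"linear": [0.0007,0.008,-0.006],"delta_rot": [0,0,0]},
  ],
)

```text
clock: 8.15
position: [0.456, 0.1151, 0.2531]
ee_rot: [0.117, 0.723, 0.668, -0.129]
contact_force: [0.1, 0.4, -2.4]
width: 0.0305
gripper_force: 59.9
```

```bash
python3 - <<'E'
from h import *
s=get_state(); print(s['position'],s['contact_force'],s['moment'])
grab('side','s4.png');crop('s4.png',190,70,290,145,8,'s4c.png')
E
```

```text
[0.45602316 0.11509688 0.25307564] [ 0.14354146  0.36039909 -2.44071976] [ 0.31585221 -0.0221817  -0.01863341]
```

View pics/s4c.png

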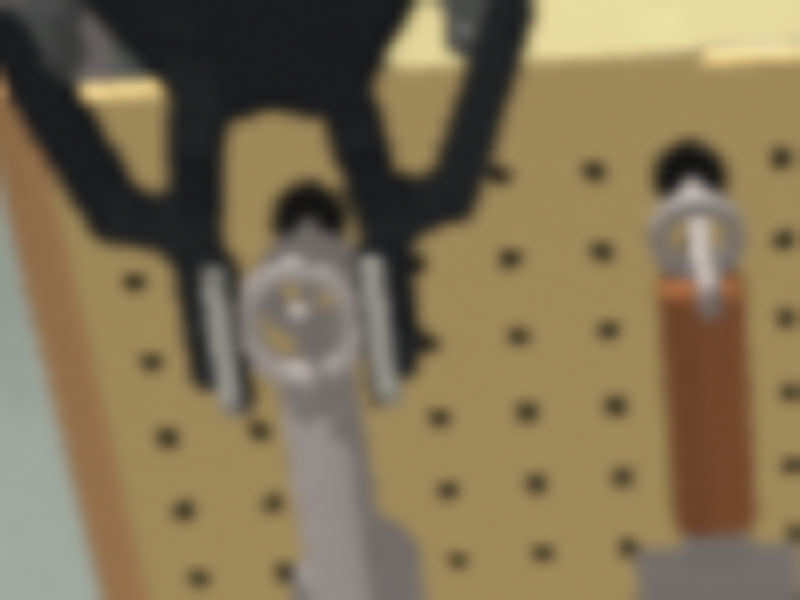

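The picture shows the wire's tip at crop (297,310), well centred in the ring at (302,318). I continue back along the wire and bring the spanner upright.

Request:
send_rows(
  increments=[
    {"gripper": 1,"linear": [0.0003,0.004,-0.0022],"delta_rot": [0,0,0]},
    {"gripper": 1,"linear": [0.0007,0.008,-0.0037],"delta_rot": [0,0,0]},
    {"gripper": 1,"linear": [0.0009,0.0105,-0.005],"delta_rot": [0.087,-0.007,0]},
    {"gripper": 1,"linear": [0.0011,0.013,-0.0065],"delta_rot": [0.175,-0.014,0]},
    {"gripper": 1,"linear": [0.0013,0.0155,-0.008],"delta_rot": [0.262,-0.021,0]},
    {"gripper": 1,"linear": [0.0015,0.0175,-0.0095],"delta_rot": [0.349,-0.028,0]},
    {"gripper": 1,"linear": [0.0015,0.0175,-0.0105],"delta_rot": [0.349,-0.028,0]},
    {"gripper": 1,"linear": [0.0015,0.0175,-0.0105],"delta_rot": [0.349,-0.028,0]},
  ],
)

```text
clock: 9.0
position: [0.4574, 0.1318, 0.2427]
ee_rot: [-0.001, 0.735, 0.678, -0.002]
contact_force: [0.2, 0.3, -1.6]
width: 0.0302
gripper_force: 59.8
```

```bash
python3 - <<'E'
from h import *
s=get_state(); print(s['position'],s['contact_force'],s['moment'],s['ee_rot'])
E
```

```text
[0.45739258 0.13183153 0.24268678] [ 0.20546433  0.30828175 -1.58258523] [-0.02006159  0.03720974  0.00634083] [-0.0008083   0.73481656  0.6782629  -0.00184613]
```

Request:
send_rows(
  increments=[
    {"gripper": 1,"linear": [0.0002,0.002,0],"delta_rot": [0,0,0]},
    {"gripper": 1,"linear": [0.0003,0.004,0],"delta_rot": [0,0,0]},
    {"gripper": 1,"linear": [0.0005,0.006,0],"delta_rot": [0,0,0]},
    {"gripper": 1,"linear": [0.0007,0.008,0],"delta_rot": [0,0,0]},
    {"gripper": 1,"linear": [0.0008,0.01,0],"delta_rot": [0,0,0]},
    {"gripper": 1,"linear": [0.001,0.012,0],"delta_rot": [0,0,0]},
    {"gripper": 1,"linear": [0.0012,0.014,0],"delta_rot": [0,0,0]},
    {"gripper": 1,"linear": [0.0012,0.014,0],"delta_rot": [0,0,0]},
  ],
)

```text
clock: 9.8
position: [0.4588, 0.1466, 0.2428]
ee_rot: [-0.001, 0.734, 0.679, -0.001]
contact_force: [0.1, -0.1, -1.2]
width: 0.0305
gripper_force: 59.8
```

Request:
send_rows(
  increments=[
    {"gripper": 1,"linear": [0.0001,0.001,0],"delta_rot": [0,0,0]},
    {"gripper": 1,"linear": [0.0002,0.002,0],"delta_rot": [0,0,0]},
    {"gripper": 1,"linear": [0.0003,0.003,0],"delta_rot": [0,0,0]},
    {"gripper": 1,"linear": [0.0003,0.004,0],"delta_rot": [0,0,0]},
    {"gripper": 1,"linear": [0.0004,0.005,0],"delta_rot": [0,0,0]},
    {"gripper": 1,"linear": [0.0004,0.005,0],"delta_rot": [0,0,0]},
  ],
)

```text
clock: 10.4
position: [0.4592, 0.1515, 0.2428]
ee_rot: [-0.001, 0.734, 0.679, -0.001]
contact_force: [-0.1, -0.3, -2.8]
width: 0.0306
gripper_force: 59.8
```

Request:
send_rows(
  increments=[
    {"gripper": 1,"linear": [0.0001,0.001,0],"delta_rot": [0,0,0]},
    {"gripper": 1,"linear": [0.0002,0.002,0],"delta_rot": [0,0,0]},
    {"gripper": 1,"linear": [0.0002,0.002,0],"delta_rot": [0,0,0]},
  ],
)

```text
clock: 10.7
position: [0.4594, 0.1536, 0.2428]
ee_rot: [-0.001, 0.734, 0.679, -0.001]
contact_force: [0.1, -0.4, -1.8]
width: 0.0305
gripper_force: 59.8
```

Request:
send_rows(
  increments=[
    {"gripper": 1,"linear": [0.0001,0.001,0],"delta_rot": [0,0,0]},
    {"gripper": 1,"linear": [0.0002,0.002,0],"delta_rot": [0,0,0]},
    {"gripper": 1,"linear": [0.0002,0.002,0],"delta_rot": [0,0,0]},
  ],
)

```text
clock: 11.0
position: [0.4596, 0.1556, 0.2428]
ee_rot: [-0.001, 0.734, 0.679, -0.001]
contact_force: [-0.4, 0.2, -2.8]
width: 0.0303
gripper_force: 59.8
```

Request:
send_rows(
  increments=[
    {"gripper": 1,"linear": [0.0001,0.001,0],"delta_rot": [0,0,0]},
    {"gripper": 1,"linear": [0.0002,0.002,0],"delta_rot": [0,0,0]},
    {"gripper": 1,"linear": [0.0002,0.002,0],"delta_rot": [0,0,0]},
  ],
)

```text
clock: 11.3
position: [0.4597, 0.1564, 0.2428]
ee_rot: [-0.0, 0.734, 0.679, -0.002]
contact_force: [0.3, -5.2, -2.1]
width: 0.0303
gripper_force: 59.8
```

Request:
send_rows(
  increments=[
    {"gripper": 1,"linear": [0.0001,0.001,0],"delta_rot": [0,0,0]},
    {"gripper": 1,"linear": [0.0001,0.0015,0],"delta_rot": [0,0,0]},
    {"gripper": 1,"linear": [0.0001,0.0015,0],"delta_rot": [0,0,0]},
  ],
)

```text
clock: 11.6
position: [0.4597, 0.1564, 0.2427]
ee_rot: [0.001, 0.734, 0.679, -0.003]
contact_force: [-0.4, -8.9, -1.2]
width: 0.0303
gripper_force: 59.9
```

Request:
send_rows(
  increments=[
    {"gripper": 1,"linear": [-0.0002,-0.002,0],"delta_rot": [0,0,0]},
    {"gripper": 1,"linear": [-0.0002,-0.0025,-0.001],"delta_rot": [0,0,0]},
    {"gripper": 1,"linear": [-0.0002,-0.0025,-0.002],"delta_rot": [0,0,0]},
    {"gripper": 1,"linear": [-0.0002,-0.0025,-0.002],"delta_rot": [0,0,0]},
  ],
)

```text
clock: 12.0
position: [0.4597, 0.1564, 0.2407]
ee_rot: [-0.001, 0.734, 0.679, -0.001]
contact_force: [0.7, -3.1, -1.8]
width: 0.0301
gripper_force: 59.9
```

Request:
send_rows(
  increments=[
    {"gripper": 1,"linear": [0,-0.0005,-0.0005],"delta_rot": [0,0,0]},
    {"gripper": 1,"linear": [0,-0.0005,-0.001],"delta_rot": [0,0,0]},
    {"gripper": 1,"linear": [0,-0.0005,-0.0015],"delta_rot": [0,0,0]},
    {"gripper": 1,"linear": [0,-0.0005,-0.0015],"delta_rot": [0,0,0]},
  ],
)

```text
clock: 12.4
position: [0.4597, 0.1563, 0.2395]
ee_rot: [-0.001, 0.734, 0.679, -0.001]
contact_force: [-0.9, -0.9, -0.7]
width: 0.0306
gripper_force: 60.1
```

Request:
send_rows(
  increments=[
    {"gripper": 0.1,"linear": [0,0,0],"delta_rot": [0,0,0]},
    {"gripper": 0,"linear": [0,0,0],"delta_rot": [0,0,0]},
    {"gripper": -0.1,"linear": [0,0,0],"delta_rot": [0,0,0]},
    {"gripper": -0.2,"linear": [0,0,0],"delta_rot": [0,0,0]},
    {"gripper": -0.2,"linear": [0,0,0],"delta_rot": [0,0,0]},
    {"gripper": -0.2,"linear": [0,0,0],"delta_rot": [0,0,0]},
  ],
)

```text
clock: 13.0
position: [0.4597, 0.1559, 0.2394]
ee_rot: [-0.001, 0.734, 0.679, -0.001]
contact_force: [0.8, 0.6, -0.8]
width: 0.0513
gripper_force: 0.0
```

```bash
python3 - <<'E'
from h import *
s=get_state(); print(s['position'],s['contact_force'],s['moment'],s['width'])
grab('side','s5.png');crop('s5.png',190,70,290,145,8,'s5c.png')
E
```

```text
[0.45970576 0.155926   0.23935151] [ 0.80423782  0.56627097 -0.80247842] [ 0.00363092  0.02009197 -0.06292022] 0.051309445844373594
```

View pics/s5c.png

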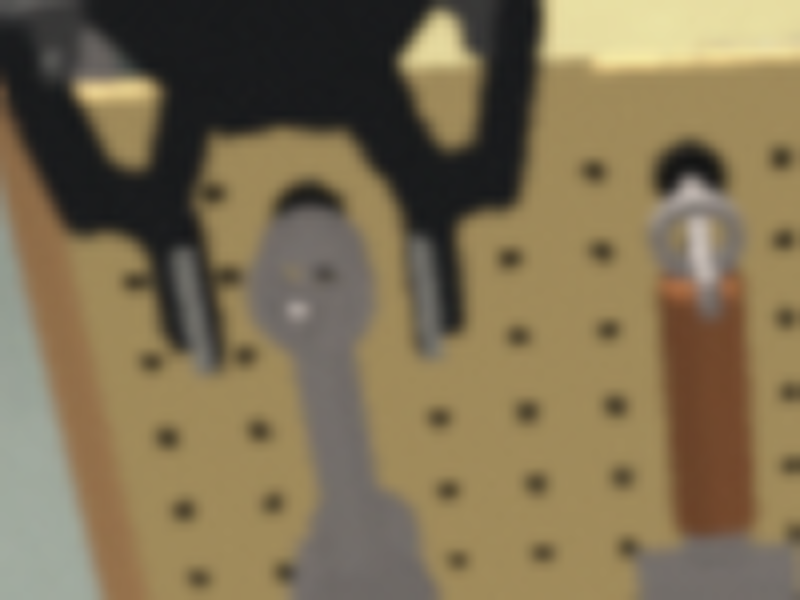

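The picture shows the spanner hanging on the hook, ring at crop (312,280), with the fingers clear on both sides. I withdraw straight up.

Request:
send_rows(
  increments=[
    {"gripper": -0.2,"linear": [0,0,0.01],"delta_rot": [0,0,0]},
    {"gripper": -0.2,"linear": [0,0,0.03],"delta_rot": [0,0,0]},
    {"gripper": -0.2,"linear": [0,0,0.06],"delta_rot": [0,0,0]},
    {"gripper": -0.2,"linear": [0,0,0.1],"delta_rot": [0,0,0]},
    {"gripper": -0.2,"linear": [0,-0.03,0.14],"delta_rot": [0,0,0]},
    {"gripper": -0.2,"linear": [0,-0.07,0.16],"delta_rot": [0,0,0]},
    {"gripper": -0.2,"linear": [0,-0.11,0.16],"delta_rot": [0,0,0]},
    {"gripper": -0.2,"linear": [0,-0.15,0.16],"delta_rot": [0,0,0]},
  ],
)

```text
clock: 13.85
position: [0.4599, 0.0046, 0.4013]
ee_rot: [0.0, 0.734, 0.679, 0.0]
contact_force: [1.0, 0.3, 0.2]
width: 0.051
gripper_force: 0.0
```

Request:
send_rows(
  increments=[
    {"gripper": -0.2,"linear": [0,-0.05,0.02],"delta_rot": [0,0,0]},
    {"gripper": -0.2,"linear": [0,-0.1,0.02],"delta_rot": [0,0,0]},
    {"gripper": -0.2,"linear": [0,-0.15,0.02],"delta_rot": [0,0,0]},
    {"gripper": -0.2,"linear": [0,-0.15,0.02],"delta_rot": [0,0,0]},
    {"gripper": -0.2,"linear": [0,-0.15,0.02],"delta_rot": [0,0,0]},
    {"gripper": -0.2,"linear": [0,-0.15,0.02],"delta_rot": [0,0,0]},
    {"gripper": -0.2,"linear": [0,-0.15,0.02],"delta_rot": [0,0,0]},
    {"gripper": -0.2,"linear": [0,-0.15,0.02],"delta_rot": [0,0,0]},
  ],
)

```text
clock: 14.65
position: [0.4597, -0.1426, 0.4197]
ee_rot: [-0.001, 0.734, 0.68, -0.001]
contact_force: [-0.1, -0.2, -0.2]
width: 0.0509
gripper_force: 0.0
```

```bash
python3 - <<'E'
from h import *
grab('side','s6.png');grab('top','t6.png')
a=cv2.imread('pics/s6.png')[75:160,205:255];b=cv2.imread('pics/t6.png')[235:320,135:220]
z=lambda i:cv2.resize(i,None,fx=5.8,fy=5.8,interpolation=cv2.INTER_CUBIC)
cv2.imwrite('pics/f.png',np.hstack([z(a),z(b)]))
E
```

```text
(no output)
```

View pics/f.png

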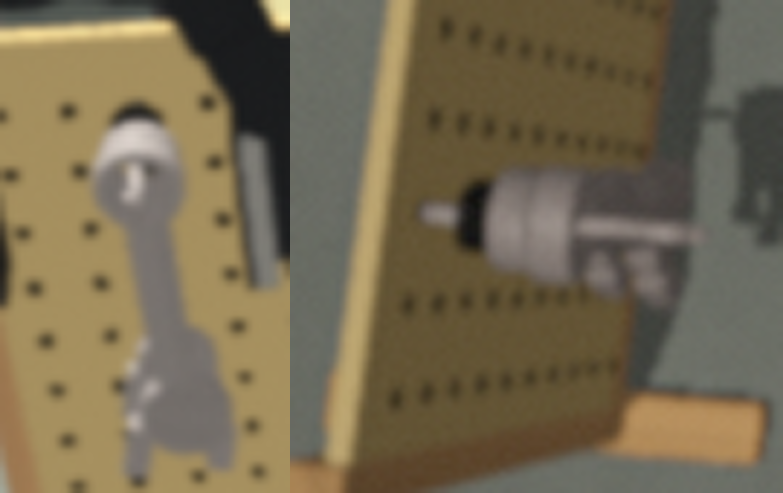

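The top crop shows both rings pressed close together against the buffer (rings at x 485–580, buffer at 475), and the spanner hangs upright on the seated hook. I hand in.

```bash
python3 -c "
from rig import sign_off
print(sign_off())"
```

```text
the job is handed in; nothing more can be done
None
```

The spanner from the block now hangs by its ring in front of the first one, both against the buffer, with the gripper clear; I pushed with about 9 N and handed the job in at about 15 s, and no verdict was shown.

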